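# Wedge the mounting board just off its rest pads and hold it

### The job

Grip the loose wooden wedge by its red block and push it, thin end first and flat on the bench, under the front edge of the hinged mounting board until that edge just lifts off its two brass rest pads: a clear gap of a few millimetres, well under a centimetre. Do not touch the board or its frame with the gripper, leave the fish skull lying where it is on the board, and do not disturb the other things. Finish while still holding the wedge there in the gripper, keeping the board up, so that I can reset the pads.

Things in the scene. Friction and masses are not known exactly. Their poses are not given: they have to be found in the camera images.
- wedge: Loose beech wedge, 134 x 36 x 50 mm, 0.12 kg, lying flat. Origin on its underside below the middle of its grip block; x points to the thin end, z up. The sloping top falls straight from 28 mm high at x = 17 mm to 3 mm at the thin end, x = 117 mm (1 in 4). On the thick end a red grip block, x -17 to 17 mm, top at z = 50 mm; sides plain and upright, 36 mm apart from bench to top
- wedge_grip (a point): middle of the wedge's red grip block, 30 mm above the underside: a good height to grip it, across the 36 mm width
- wedge_tip (a point): middle of the wedge's thin end, at the underside (117 mm ahead of the wedge's origin)
- base: Frame of the mounting board, fixed to the bench: two dark wood rails (155 x 20 x 10 mm) at y = -60 and +60 mm, each with an 18 mm brass rest pad near its front (top at 14 mm), hinge at the back. Origin on the bench below the middle of the board's front edge; x points back to the hinge (the way the wedge goes in), z up. Between the rails bare bench, 100 mm wide, 130 mm deep
- mouth (a point): fixed point on the frame, where the middle of the underside of the board's front edge is while the board lies on its pads: above the frame's origin, 14 mm over the bench. Near by, fixed: an open cardboard box, 140 mm tall, nearest corner at x = 0.59, y = -0.23 m in the room, reaching back and to the right from there, and a blue bench vise, 85 mm tall, round x = 0.42, y = -0.38 m
- board (a joint): tilt of the board about its rear hinge, rad: 0 on its pads, growing as the front edge rises (0.01 rad = 1.45 mm there). Pale plywood, 145 mm from front edge to hinge, 140 mm wide, 12 mm thick, top 26 mm above the bench, 0.9 kg, a round 12 mm aluminium nosing along the front edge. It falls back freely by its weight, about 4.5 N at the front edge
- board_edge (a point): middle of the underside of the board's front nosing, moving with the board: 14 mm above the bench while the board lies on its pads, higher by the gap when it is raised
- skull: dried fish skull, 33 x 98 x 43 mm, lying loose on the board near its middle; origin at its underside
- pot: small round grey pot with a clear lid, 54 mm across, 42 mm high; origin at its underside; a bystander
- pebble: rough grey stone, 28 x 42 x 28 mm; origin at its underside; a bystander
- carton: white box with a yellow lid, 32 x 47 x 72 mm, standing; origin at its underside; a bystander
- offcut: half-round wood offcut, 37 x 52 x 21 mm; origin at its underside; a bystander
Not all that is in view belongs to the job. What is shaped like the skull but blue is not meant.

How it is judged:
By the outcome, as a careful person would: the job done as asked, in the order asked, and still so for the second after the job is handed in, while the arm keeps its last pose, push and grip.
It also fails if it takes over 38 s, if anything falls off the work surface, if the arm or the gripper's body presses on something with over 40 N, if the wrist force passes 120 N, or if a joint passes its speed limit or range.

### The arm

A 6-joint arm with a two-finger parallel gripper is mounted at the origin on a cart in front of the work surface, level with it; the furniture and walls round the work are solid. World frame = base frame: x ahead of the robot, y to its left, z up, the work surface at z = 0. Lengths are in mm, angles in rad, forces in N, time in s.
With the tool pointing down it reaches from about 300 to 850 mm from the base axis. Payload 5.4 kg.
Tool frame: the origin (TCP) lies between the finger pads; the fingertips stand 8 mm ahead of it and the grasp point (between the pads) lies 11 mm behind it (tip_extent is the distance from the TCP to the fingertips, in mm); z points along the fingers, x is the direction in which the jaws open and shut, and the axes are right-handed (so a half turn about z gives the same grasp; the last joint's range is limited). The gripper opens to 85 mm and grips with 20 to 120 N. Pads are 22 mm wide; open, the fingers measure 114 mm over their backs; the gripper's body (76 mm by 85 mm) begins 54 mm behind the grasp point. The pads swing forward as they close: fully open they stand 13 mm farther back than shut.
Start: joints at [-1.352, 0.158, 1.597, -0, 1.386, -0.21], TCP at [239.049, -522.936, 201.999] pointing down, gripper open.
Joint ranges: [-2.91, 2.91], [-0.94, 2.29], [0.18, 2.7], [-1.29, 4.43], [0.17, 2.64], [-3, 3]. Speed limits (rad/s): [2.57, 2.57, 3.14, 3.14, 3.14, 3.14].

### API

Orientations are given as a unit quaternion [x, y, z, w].
In Python, from workcell import read_state, get_image, camera_params, finish_job, tip_extent gives the robot as it stands.
- The arm moves only by the shell command python3 -m jog 'ROWS'. ROWS is JSON, a list that holds one entry, the list of rows, each a list of 5 numbers: the shift along the world's x, y, z in cm, then the turn about the world's z in rad, then the opening in per cent of the stroke, from 0 (shut) to 100 (fully open). In form: [[[dx, dy, dz, spin, claw], ...]]. A call has 1 to 12 rows; each row shifts and turns the commanded pose from where the row before left it; what a row does not reach is not made up. A row lasts 1/10 s, in which the tool goes at most 50 mm and 8.59 degrees, less where a joint would pass 70% of its speed; a pose out of reach is approached as far as the arm can. A call is refused whole if a number of a shift passes 5 or a number of a turn 0.15, either way. A call with a gripper value outside its range is refused whole. The fingers move at their own pace and stop on an object; the grip force is fixed at half the most. Time passes only in rows, so rows that do not move let the fingers close. It gives the time, the measured TCP pose, the force and the opening at its end, in the units of the state.
- read_state(): the state, without advancing time (a new reading comes with each control period).
- get_image(name): name is "side" or "top" or "wrist"; returns (picture, depth): 400x640x3 uint8, blue, green, red; 400x640 float32, mm along the optical axis (not along the pixel's ray), 0 where there is no reading.
- camera_params(name): a dict with "mtx" (3x3 intrinsics, pixels), "position" and "attitude" of the camera in the world; the wrist camera has in their place "T_tool_cam" (4x4, takes a point from camera to tool coordinates, whose origin is the TCP and whose axes are the tool frame's). Camera axes: x right, y up, looking along -z (the intrinsics and any distortion apply to the point x, -y, -z); pixel columns grow to the right and rows downward; lengths in mm; the calibration is good to about 2 mm. A picture is of the moment at which its call begins: read the wrist's pose just before it. camera_params takes no time and is no camera call.
- finish_job(): hands the job in, once; it reports no verdict.
The state is a dict: "time": time; "joint_pos": joint angles; "dq": joint speeds; "joint_efforts": joint torques, N m; "ee_pos": TCP position; "tcp_rot": TCP orientation; "force": force on the tool from outside, world axes, zero at the start; "wrist_torque": the same for the moment, N m; "opening": opening from 0.0 (shut) to 1.0 (fully open).
Only numpy, scipy, OpenCV 4.12 (cv2) and the standard library are available. Lean on these libraries where they do the work, as an engineer would, in place of code of your own. Each camera call takes 0.05 s, during which the arm holds its last target.

## Working session

There is one attempt and no reset: what is moved stays moved. The work goes in short steps, Python scripts to look and compute and a shell command to move; the robot and the scene stay as the last step left them, time stands still between calls to the robot, and variables do not carry over. Pictures are saved under pics/ and viewed, and the job is handed in when it is done.

```bash
mkdir -p pics; ls; python3 - <<'E'
from workcell import *
import cv2,json
for n in ["top","side","wrist"]:
    s=read_state()
    p,d=get_image(n); cv2.imwrite(f"pics/{n}0.png",p)
    import numpy as np; np.save(f"pics/{n}0.npy",d); 
    print(n,{k:np.round(np.array(v),3).tolist() if not isinstance(v,str) else v for k,v in camera_params(n).items()})
print(s, tip_extent)
E
```

```text
pics
top {'mtx': [[414.811, 0.0, 316.708], [0.0, 414.811, 195.319], [0.0, 0.0, 1.0]], 'position': [402.102, -162.662, 1150.753], 'attitude': [-0.018, 0.025, 0.712, -0.702]}
side {'mtx': [[471.363, 0.0, 321.507], [0.0, 471.363, 201.121], [0.0, 0.0, 1.0]], 'position': [344.389, 844.045, 476.678], 'attitude': [-0.035, 0.552, 0.831, -0.063]}
wrist {'mtx': [[354.528, 0.0, 321.246], [0.0, 354.528, 200.179], [0.0, 0.0, 1.0]], 'T_tool_cam': [[1.0, -0.001, -0.0, 1.72], [-0.001, -0.963, -0.27, -68.121], [-0.0, 0.27, -0.963, -172.382], [0.0, 0.0, 0.0, 1.0]]}
{'time': 0.1, 'joint_pos': array([-1.35209571e+00,  1.59024810e-01,  1.59812101e+00,  1.54469761e-05,
        1.38620083e+00, -2.10105476e-01]), 'dq': array([ 5.07648359e-06, -5.40562283e-05, -2.48642187e-03, -1.13977023e-03,
       -1.73912827e-04,  2.66098782e-04]), 'joint_efforts': array([ 1.44542515e-03, -3.96993327e+01, -3.32335711e+01, -1.43041448e-04,
        4.22915211e-03,  1.40462635e-05]), 'ee_pos': array([ 238.92646597, -522.35196813,  201.08624937]), 'tcp_rot': array([ 8.41362468e-01, -5.40470562e-01, -6.17445647e-04, -6.22850783e-04]), 'force': array([-0.89097526, -0.91459036, -0.16795922]), 'wrist_torque': array([-0.03562725,  0.06503702,  0.0385924 ]), 'opening': 0.9988365753776614} 8.0
```

View pics/top0.png

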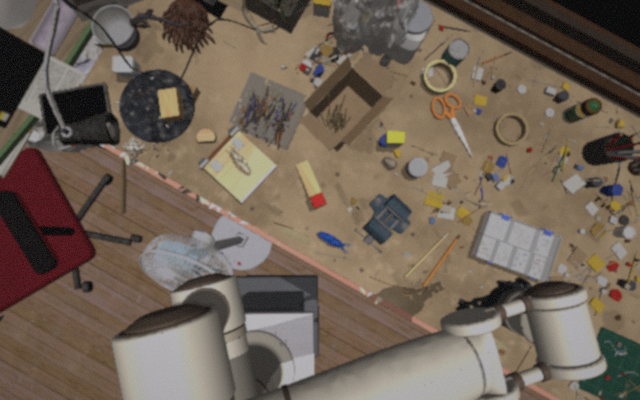

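View pics/side0.png

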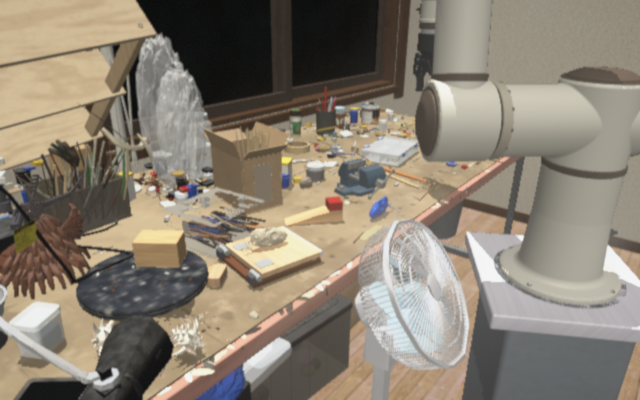

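View pics/wrist0.png

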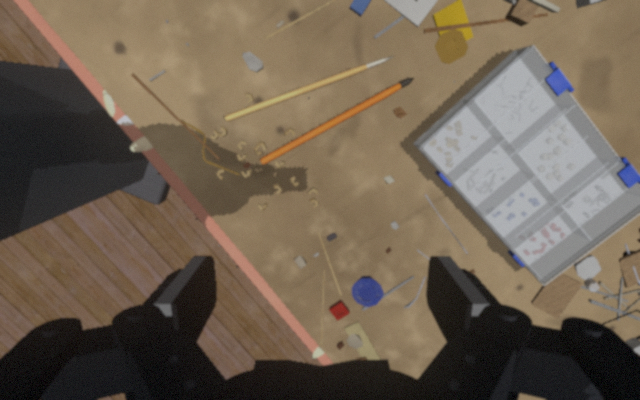

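```bash
python3 - <<'E'
import cv2
p=cv2.imread("pics/top0.png"); cv2.imwrite("pics/t1.png",cv2.resize(p[110:260,190:360],None,fx=4.5,fy=4,interpolation=cv2.INTER_CUBIC)) if 0 else cv2.imwrite("pics/t1.png",cv2.resize(p[115:255,190:370],None,fx=4,fy=4,interpolation=cv2.INTER_CUBIC))
p=cv2.imread("pics/side0.png"); cv2.imwrite("pics/s1.png",cv2.resize(p[180:300,200:400],None,fx=4,fy=4,interpolation=cv2.INTER_CUBIC))
E
```

```text
(no output)
```

View pics/t1.png

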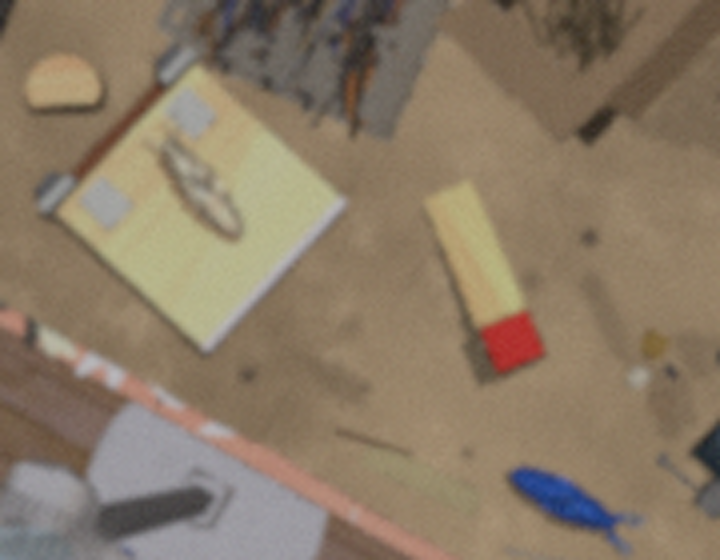

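View pics/s1.png

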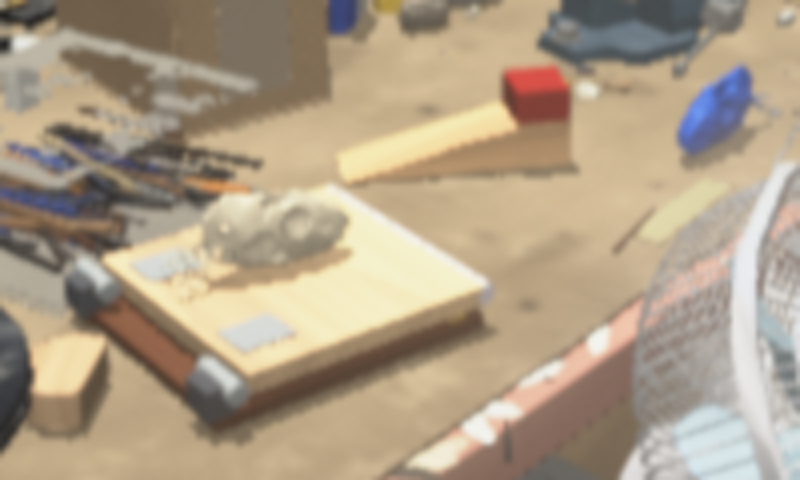

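```bash
cat > h.py <<'E'
import numpy as np,cv2
from scipy.spatial.transform import Rotation as R
from workcell import *
def cam(n,st=None):
    c=camera_params(n); K=np.array(c["mtx"])
    if "position" in c: return K,R.from_quat(c["attitude"]).as_matrix(),np.array(c["position"])
    T=np.eye(4); T[:3,:3]=R.from_quat(st["tcp_rot"]).as_matrix(); T[:3,3]=st["ee_pos"]
    T=T@np.array(c["T_tool_cam"]); return K,T[:3,:3],T[:3,3]
def ray(px,z,C):
    K,A,p=C; px=np.atleast_2d(np.array(px,float))
    d=np.c_[(px[:,0]-K[0,2])/K[0,0],-(px[:,1]-K[1,2])/K[1,1],-np.ones(len(px))]@A.T
    return p+d*((z-p[2])/d[:,2])[:,None]
def proj(P,C):
    K,A,p=C; c=(np.atleast_2d(P)-p)@A
    return np.c_[K[0,0]*c[:,0]/-c[:,2]+K[0,2],K[1,1]*-c[:,1]/-c[:,2]+K[1,2]]
def poly(mask):
    cs,_=cv2.findContours(mask.astype(np.uint8),cv2.RETR_EXTERNAL,cv2.CHAIN_APPROX_NONE)
    c=max(cs,key=cv2.contourArea); return c
E
python3 - <<'E'
from h import *
print(camera_params("top").keys())
C=cam("top");S=cam("side")
p=cv2.imread("pics/top0.png"); q=cv2.imread("pics/side0.png")
h=cv2.cvtColor(p,cv2.COLOR_BGR2HSV)
red=((h[...,0]<6)|(h[...,0]>174))&(h[...,1]>150)&(h[...,2]>110)
red[:190]=0;red[215:]=0;red[:,:295]=0;red[:,340:]=0
c=poly(red);r=cv2.minAreaRect(c);print("red",r); b=cv2.boxPoints(r)
print(ray(b,50,C).round(1), ray([r[0]],50,C).round(1))
print("tip",ray([[190+427/4-.4,115+205/4-.4],[190+470/4-.4,115+182/4-.4]],3,C).round(1))
F=ray(np.array([[345,200],[208,350],[195,65],[58,212]])/4-.4+[190,115],24,C)
print("board",F.round(1))
f=lambda x,y:(200+x/4-.4,180+y/4-.4)
print("side board", ray([f(490,283),f(335,186),f(250,380),f(105,258)],26,S).round(1))
print("side red top", ray([f(503,70),f(558,67),f(570,93),f(517,97)],50,S).round(1), "tip", ray([f(347,181),f(340,155)],3,S).round(1))
E
```

```text
dict_keys(['mtx', 'position', 'attitude'])
red ((317.6551818847656, 200.13790893554688), (11.513110160827637, 12.62728214263916), 68.19859313964844)
[[ 465.6 -155.4   50. ]
 [ 477.6 -186.8   50. ]
 [ 449.  -197.7   50. ]
 [ 437.  -166.4   50. ]] [[ 457.3 -176.6   50. ]]
tip [[ 556.  -119.2    3. ]
 [ 571.7 -149.3    3. ]]
board [[557.3 -64.1  24. ]
 [456.1  29.6  24. ]
 [651.8  38.   24. ]
 [551.6 131.4  24. ]]
side board [[454.5  33.5  26. ]
 [553.2 -60.5  26. ]
 [547.8 139.7  26. ]
 [649.2  39.6  26. ]]
side red top [[ 477.9 -182.7   50. ]
 [ 446.1 -193.    50. ]
 [ 435.  -154.8   50. ]
 [ 464.4 -143.8   50. ]] tip [[ 558.5 -114.2    3. ]
 [ 570.  -148.2    3. ]]
```

```bash
python3 -m jog '[[[2.4,3.8,-0.5,-0.007,100],[2.4,3.8,-0.5,-0.007,100],[2.4,3.8,-0.5,-0.007,100],[2.4,3.8,-0.5,-0.007,100],[2.4,3.8,-0.5,-0.007,100],[2.4,3.8,-0.5,-0.007,100],[2.4,3.8,-0.5,-0.007,100],[2.4,3.8,-0.5,-0.007,100],[2.4,3.8,-0.5,-0.007,100],[0,0,0,0,100],[0,0,0,0,100]]]'
python3 - <<'E'
from h import *
s=read_state();p,d=get_image("wrist");cv2.imwrite("pics/w1.png",p);import pickle;pickle.dump((s,d),open("pics/w1.pkl","wb"))
print(s["ee_pos"].round(1),s["tcp_rot"].round(4),s["joint_pos"].round(2),s["force"].round(1))
E
```

```text
time: 1.25
ee_pos: [455.1, -180.0, 156.6]
tcp_rot: [0.825, -0.566, -0.0, 0.0]
force: [-0.2, -0.2, 0.1]
opening: 0.999
[ 455.1 -180.   156.6] [ 8.246e-01 -5.657e-01 -4.000e-04  2.000e-04] [-0.62 -0.03  1.88 -0.    1.29  0.58] [-0.2 -0.2  0.1]
```

View pics/w1.png

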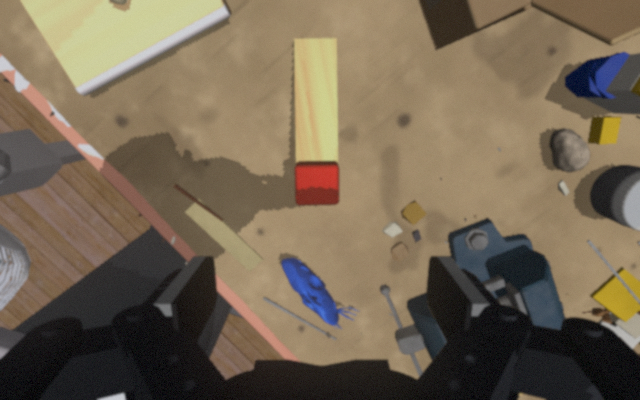

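```bash
python3 - <<'E'
from h import *
import pickle
s,d=pickle.load(open("pics/w1.pkl","rb"));C=cam("wrist",s)
p=cv2.imread("pics/w1.png");h=cv2.cvtColor(p,cv2.COLOR_BGR2HSV)
red=((h[...,0]<6)|(h[...,0]>174))&(h[...,1]>150)&(h[...,2]>165)
red[:,:280]=0;red[:,360:]=0
r=cv2.minAreaRect(poly(red));print(r);b=cv2.boxPoints(r);print("redtop",ray(b,50,C).round(1),ray([r[0]],50,C).round(1))
print("depth",d[180,317], d[100,317])
print("tip",ray([[295,39],[336,39]],3,C).round(1))
print("edge",ray([[80,93],[228,15]],20,C).round(1))
cv2.imwrite("pics/w1c.png",cv2.resize(p[0:220,20:360],None,fx=2.3,fy=2.3,interpolation=cv2.INTER_CUBIC))
E
```

```text
((317.0, 177.0), (40.0, 22.0), 0.0)
redtop [[ 448.7 -163.4   50. ]
 [ 465.6 -157.2   50. ]
 [ 477.1 -186.9   50. ]
 [ 460.4 -193.6   50. ]] [[ 463.  -175.3   50. ]]
depth 284.9622 301.14685
tip [[ 558.1 -118.3    3. ]
 [ 570.6 -150.7    3. ]]
edge [[452.3  32.8  20. ]
 [553.4 -65.   20. ]]
```

View pics/w1c.png

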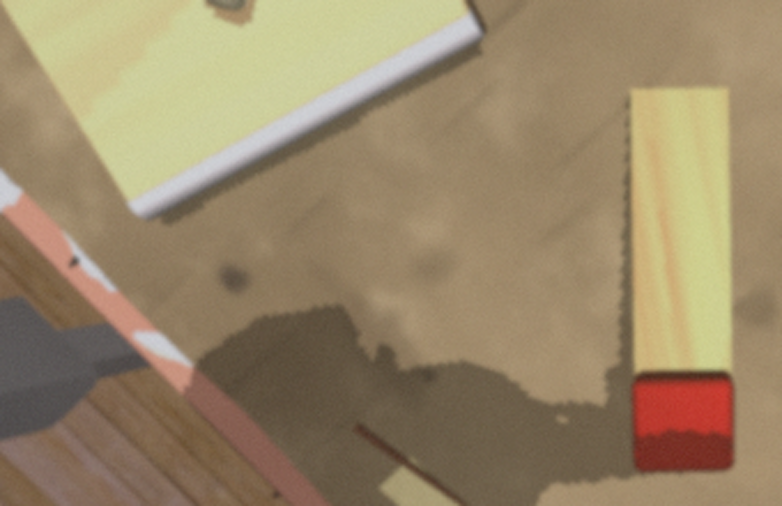

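```bash
python3 - <<'E'
from h import *
import pickle
s,d=pickle.load(open("pics/w1.pkl","rb"));C=cam("wrist",s)
b=ray([[295.7,163.5],[338.7,163.5],[338.7,203.5],[295.7,203.5]],50,C);print(b.round(1))
g=b.mean(0);t=ray([[294.5,38.5],[336.5,38.5]],3,C);tm=t.mean(0);v=tm-g
print("grip",g.round(1),"tip",tm.round(1),"yaw",np.degrees(np.arctan2(v[1],v[0])),np.hypot(*v[:2]), "w",np.linalg.norm(b[0]-b[1]),np.linalg.norm(b[1]-b[2]))
e=ray([[83,94.8],[230,16.5]],20,C);w=e[1]-e[0];m=e.mean(0)
print("edge",e.round(1),m.round(1),np.linalg.norm(w),"nyaw",np.degrees(np.arctan2(w[0],-w[1])))
x=R.from_quat(s["tcp_rot"]).as_matrix()[:,0];print("tool yaw",np.degrees(np.arctan2(x[1],x[0])))
E
```

```text
[[ 467.1 -155.6   50. ]
 [ 479.4 -187.4   50. ]
 [ 448.7 -199.8   50. ]
 [ 436.  -166.9   50. ]]
grip [ 457.8 -177.4   50. ] tip [ 564.7 -134.3    3. ] yaw 21.95132631208329 115.22533355738598 w 34.153911426197055 33.09752813247372
edge [[451.8  30.2  20. ]
 [552.9 -66.8  20. ]] [502.3 -18.3  20. ] 140.12790524875453 nyaw 46.18964640958245
tool yaw -68.89591965627011
```

```bash
python3 -m jog '[[[0.25,0.25,-2.3,0.01,100],[0,0,-2.3,0,100],[0,0,-2.3,0,100],[0,0,-2.3,0,100],[0,0,-2.3,0,100],[0,0,-1.4,0,100],[0,0,-1.0,0,100],[0,0,0,0,100],[0,0,0,0,100]]]'
```

```text
time: 2.2
ee_pos: [457.8, -179.3, 18.6]
tcp_rot: [0.826, -0.563, 0.0, 0.0]
force: [-0.9, -0.8, -0.9]
opening: 1.002
```

```bash
python3 -m jog '[[[0,0.15,-0.15,0,100],[0,0,0,0,30],[0,0,0,0,30],[0,0,0,0,0],[0,0,0,0,0],[0,0,0,0,0],[0,0,0,0,0],[0,0,0,0,0],[0,0,0,0,0]]]'
python3 - <<'E'
from h import *
s=read_state();p,d=get_image("wrist");cv2.imwrite("pics/w2.png",p)
q,_=get_image("side");cv2.imwrite("pics/s2.png",cv2.resize(q[130:280,200:400],None,fx=4,fy=4,interpolation=cv2.INTER_CUBIC))
import pickle;pickle.dump((s,d),open("pics/w2.pkl","wb"));print(s)
E
```

```text
time: 3.1
ee_pos: [457.8, -177.0, 17.2]
tcp_rot: [0.827, -0.562, 0.0, 0.0]
force: [-2.0, 1.0, 4.8]
opening: 0.388
{'time': 3.1, 'joint_pos': array([-6.15687185e-01,  1.79492681e-01,  1.97438068e+00, -4.81198248e-05,
        9.87511990e-01,  5.79037541e-01]), 'dq': array([ 0.00066744, -0.00052872,  0.00113306,  0.00132811,  0.00136169,
        0.00103461]), 'joint_efforts': array([-3.25662503e-01, -3.22930098e+01, -2.61576372e+01, -4.39855387e-03,
       -6.23819176e-01,  3.08217492e-02]), 'ee_pos': array([ 457.78359512, -176.99238072,   17.18743162]), 'tcp_rot': array([ 8.26829512e-01, -5.62452618e-01,  1.03264906e-04,  2.19790730e-05]), 'force': array([-1.98309661,  0.99783396,  4.83905593]), 'wrist_torque': array([0.23407982, 0.26722899, 0.02720461]), 'opening': 0.3881553142369879}
```

View pics/w2.png

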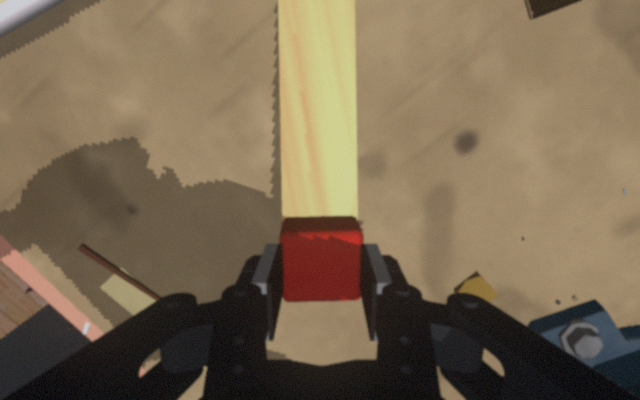

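View pics/s2.png

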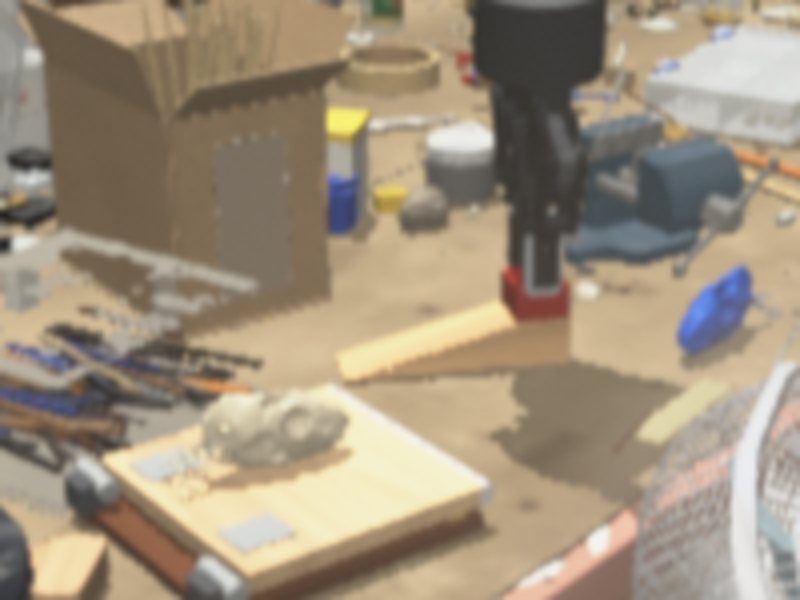

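```bash
python3 -m jog '[[[0,0,0.05,0,0],[-0.56,0.65,0,0.048,0],[-0.56,0.65,0,0.048,0],[-0.56,0.65,0,0.048,0],[-0.56,0.65,0,0.048,0],[-0.56,0.65,0,0.048,0],[-0.56,0.65,0,0.048,0],[-0.56,0.65,0,0.048,0],[-0.56,0.65,0,0.048,0],[-0.56,0.65,0,0.05,0],[0,0,0,0,0],[0,0,0,0,0]]]'
python3 - <<'E'
from h import *
s=read_state();p,d=get_image("wrist");cv2.imwrite("pics/w3.png",p)
q,_=get_image("side");cv2.imwrite("pics/side3.png",q);cv2.imwrite("pics/s3.png",cv2.resize(q[180:300,200:400],None,fx=4,fy=4,interpolation=cv2.INTER_CUBIC))
t,_=get_image("top");cv2.imwrite("pics/top3.png",t)
import pickle;pickle.dump((s,d),open("pics/w3.pkl","wb"));print(s["ee_pos"],s["tcp_rot"],s["force"],s["opening"])
E
```

```text
time: 4.4
ee_pos: [407.3, -118.4, 17.2]
tcp_rot: [0.928, -0.372, -0.0, -0.0]
force: [-1.4, 2.3, 3.5]
opening: 0.388
[ 407.27329095 -118.38271573   17.19103278] [ 9.28288151e-01 -3.71861660e-01 -2.98971717e-05 -1.12813780e-04] [-1.44690923  2.29426973  3.53699611] 0.3877702311088077
```

View pics/w3.png

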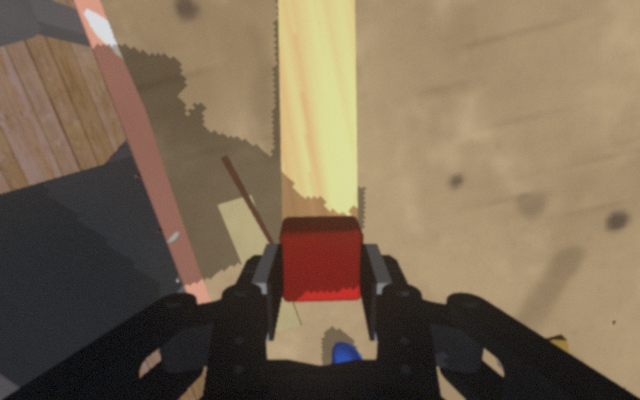

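View pics/s3.png

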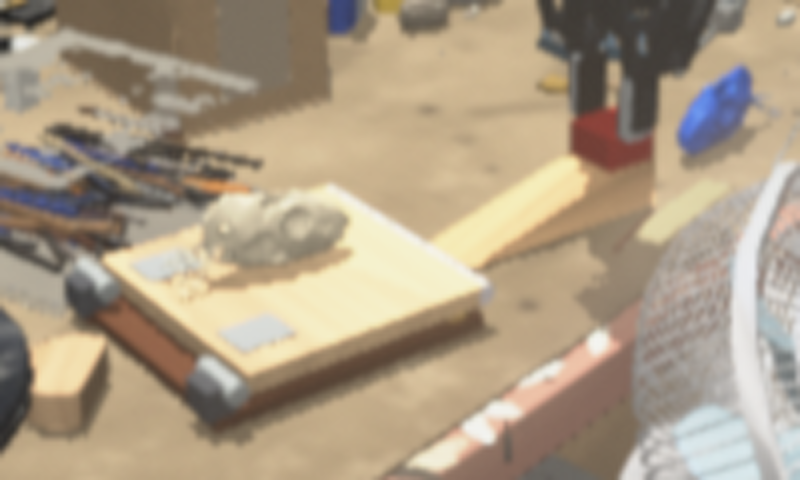

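```bash
python3 - <<'E'
import cv2
p=cv2.imread("pics/top3.png");cv2.imwrite("pics/t3.png",cv2.resize(p[115:255,190:370],None,fx=4,fy=4,interpolation=cv2.INTER_CUBIC))
E
```

```text
(no output)
```

View pics/t3.png

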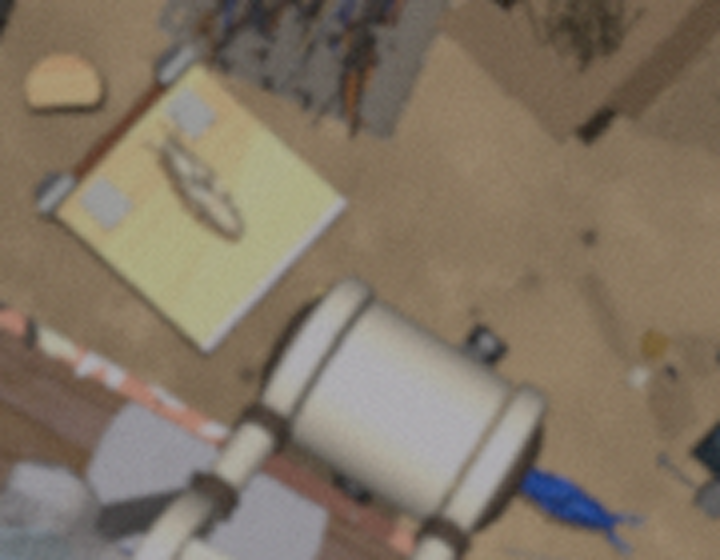

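```bash
cat > ov.py <<'E'
from h import *
import sys
def wedge(o,y):
    c,s=np.cos(y),np.sin(y); P=np.array([[17,18,28],[17,-18,28],[117,18,3],[117,-18,3],[-17,18,50],[-17,-18,50],[17,18,50],[17,-18,50],[-17,18,0],[117,18,0]],float)
    return np.c_[o[0]+c*P[:,0]-s*P[:,1],o[1]+s*P[:,0]+c*P[:,1],P[:,2]]
def base(o,y):
    c,s=np.cos(y),np.sin(y); P=np.array([[0,70,20],[0,-70,20],[0,0,14],[0,50,0],[0,-50,0]],float)
    return np.c_[o[0]+c*P[:,0]-s*P[:,1],o[1]+s*P[:,0]+c*P[:,1],P[:,2]]
def overlay(img,s,box,out,f=4,o=None):
    x=R.from_quat(s["tcp_rot"]).as_matrix()[:,0];yw=np.arctan2(x[1],x[0])+np.pi/2
    S=cam("side");im=cv2.resize(img[box[1]:box[3],box[0]:box[2]],None,fx=f,fy=f,interpolation=cv2.INTER_CUBIC)
    for P,col in((wedge(s["ee_pos"] if o is None else o,yw),(0,255,0)),(base((503.5,-17),np.radians(46.5)),(255,0,255))):
        for u,v in proj(P,S): cv2.circle(im,(int((u-box[0]+.5)*f),int((v-box[1]+.5)*f)),3,col,-1)
    cv2.imwrite(out,im);print(np.degrees(yw))
E
python3 - <<'E'
from ov import *
import pickle
s,d=pickle.load(open("pics/w3.pkl","rb"))
overlay(cv2.imread("pics/side3.png"),s,(270,190,390,280),"pics/o3.png",6)
E
```

```text
46.33904726504434
```

View pics/o3.png

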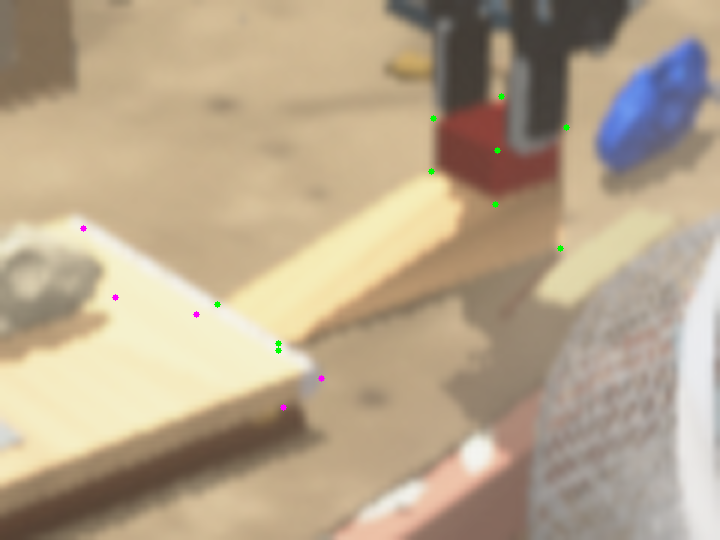

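```bash
python3 -m jog '[[[0.55,0.58,0,0,0],[0.55,0.58,0,0,0],[0.55,0.58,0,0,0],[0.55,0.58,0,0,0],[0.55,0.58,0,0,0],[0.55,0.58,0,0,0],[0.55,0.58,0,0,0],[0.34,0.36,0,0,0],[0,0,0,0,0],[0,0,0,0,0]]]'
python3 - <<'E'
from ov import *
s=read_state();q,_=get_image("side");cv2.imwrite("pics/side4.png",q)
overlay(q,s,(270,190,390,280),"pics/o4.png",6);print(s["ee_pos"],s["force"])
E
```

```text
time: 5.55
ee_pos: [449.8, -73.7, 17.2]
tcp_rot: [0.928, -0.371, 0.001, -0.001]
force: [1.4, 1.3, 3.9]
opening: 0.383
46.394259871235015
[449.79440261 -73.69416969  17.17202569] [1.42778766 1.31710135 3.87821251]
```

View pics/o4.png

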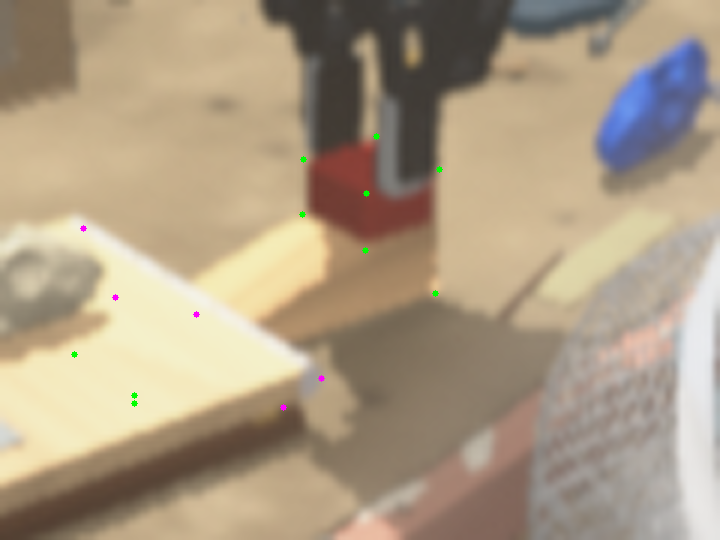

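```bash
for i in 1 ; do python3 -m jog '[[[0.28,0.29,0,0,0],[0,0,0,0,0]]]'; done
python3 -m jog '[[[0.14,0.145,0,0,0],[0,0,0,0,0]]]'
python3 -m jog '[[[0.14,0.145,0,0,0],[0,0,0,0,0]]]'
python3 -m jog '[[[0.14,0.145,0,0,0],[0,0,0,0,0]]]'
python3 -m jog '[[[0.14,0.145,0,0,0],[0,0,0,0,0]]]'
python3 - <<'E'
from ov import *
s=read_state();q,_=get_image("side");cv2.imwrite("pics/side5.png",q);p,_=get_image("wrist");cv2.imwrite("pics/w5.png",p)
overlay(q,s,(270,190,390,280),"pics/o5.png",6);print(s["ee_pos"],s["force"],s["wrist_torque"])
E
```

```text
time: 5.8
ee_pos: [451.8, -71.6, 17.1]
tcp_rot: [0.928, -0.371, -0.0, 0.0]
force: [0.1, -1.0, 5.5]
opening: 0.39
time: 6.0
ee_pos: [453.0, -70.4, 17.1]
tcp_rot: [0.928, -0.371, -0.0, 0.001]
force: [-1.1, -2.2, 5.7]
opening: 0.387
time: 6.2
ee_pos: [454.3, -69.0, 17.1]
tcp_rot: [0.928, -0.371, -0.0, 0.001]
force: [-2.8, -2.4, 6.2]
opening: 0.389
time: 6.4
ee_pos: [455.1, -68.1, 17.0]
tcp_rot: [0.929, -0.371, -0.001, 0.001]
force: [-4.7, -4.1, 7.8]
opening: 0.388
time: 6.6
ee_pos: [456.2, -67.1, 17.0]
tcp_rot: [0.929, -0.371, -0.001, 0.002]
force: [-5.6, -7.6, 7.7]
opening: 0.387
46.45520304243761
[456.19450271 -67.07177728  17.04362032] [-5.55387534 -7.61071933  7.6607445 ] [-1.27195662  0.86175231  0.05396573]
```

View pics/o5.png

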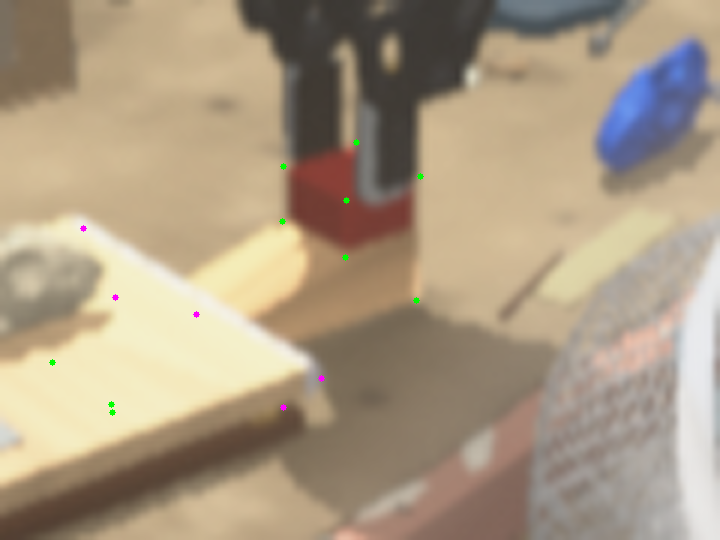

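View pics/w5.png

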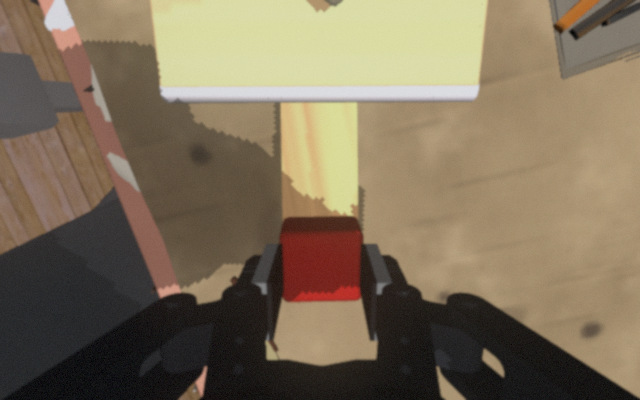

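```bash
cat > lift.py <<'E'
from h import *
def pts(d,C):
    K,A,p=C;v,u=np.mgrid[:400,:640];z=d.astype(float)
    c=np.stack([(u-K[0,2])/K[0,0]*z,-(v-K[1,2])/K[1,1]*z,-z],-1)
    return c@A.T+p
def bx(P,o=(503.5,-17),y=np.radians(46.5)):
    c,s=np.cos(y),np.sin(y);dx=P[...,0]-o[0];dy=P[...,1]-o[1]
    return c*dx+s*dy,-s*dx+c*dy
def prof(d,C,name):
    P=pts(d,C);x,y=bx(P);ok=(d>0)&(P[...,2]>5)
    r=[]
    m=ok&(abs(y)<60)&(x>12)&(x<135)&(P[...,2]<40)&((abs(y)>35)|(x<25))
    A=np.c_[x[m],y[m],np.ones(m.sum())];z=P[...,2][m]
    w=np.ones(len(z),bool)
    for _ in range(4):
        k=np.linalg.lstsq(A[w],z[w],rcond=None)[0];e=z-A@k;w=abs(e)<2.5*max(.3,e[w].std())
    g=(d>0)&(x<-15)&(x>-60)&(abs(y)>40)&(abs(y)<75)&(abs(P[...,2])<12)
    print(name,"n",w.sum(),"z at front",k[2].round(2),"slope*145",(k[0]*145).round(2),"std",e[w].std().round(2),"bench",np.median(P[...,2][g]).round(2))
E
python3 - <<'E'
from lift import *
for n in("top","side"): prof(np.load(f"pics/{n}0.npy"),cam(n),n+"0")
s=read_state();_,d=get_image("wrist");prof(d,cam("wrist",s),"wrist")
for n in("top","side"): 
    _,d=get_image(n);prof(d,cam(n),n)
E
```

```text
top0 n 926 z at front 26.41 slope*145 0.31 std 2.03 bench 0.34
side0 n 591 z at front 25.44 slope*145 0.81 std 0.75 bench -0.44
wrist n 13311 z at front 26.88 slope*145 -0.67 std 0.63 bench 0.57
top n 614 z at front 26.27 slope*145 0.82 std 2.01 bench 0.17
side n 595 z at front 25.82 slope*145 0.36 std 0.76 bench -0.37
```

```bash
python3 -m jog '[[[0.2,0.21,0,0,0],[0.2,0.21,0,0,0],[0.2,0.21,0,0,0],[0.2,0.21,0,0,0],[0,0,0,0,0],[0,0,0,0,0]]]'
python3 - <<'E'
from lift import *
s=read_state();_,d=get_image("wrist");prof(d,cam("wrist",s),"wrist")
for n in("top","side"): 
    _,d=get_image(n);prof(d,cam(n),n)
s=read_state();print(s["ee_pos"],s["tcp_rot"],s["force"],bx(s["ee_pos"]))
E
```

```text
time: 7.45
ee_pos: [464.3, -58.6, 17.0]
tcp_rot: [0.929, -0.371, -0.001, 0.002]
force: [-5.3, -6.0, 6.9]
opening: 0.386
wrist n 16483 z at front 29.85 slope*145 -3.32 std 0.63 bench 0.56
top n 540 z at front 29.84 slope*145 -2.68 std 2.0 bench 0.55
side n 615 z at front 28.8 slope*145 -2.43 std 0.77 bench -0.44
[464.33180939 -58.62993108  17.02732846] [ 9.28612415e-01 -3.71046492e-01 -7.28181256e-04  1.71822481e-03] [-6.29156564 -5.63896761  8.05015534] (np.float64(-57.158888299471066), np.float64(-0.24455191960653266))
```

```bash
python3 -m jog '[[[0.14,0.15,0,0,0],[0.14,0.15,0,0,0],[0,0,0,0,0],[0,0,0,0,0],[0,0,0,0,0],[0,0,0,0,0]]]'
python3 - <<'E'
from lift import *
s=read_state();p,d=get_image("wrist");prof(d,cam("wrist",s),"wrist");cv2.imwrite("pics/w6.png",p)
for n in("top","side"): 
    q,d=get_image(n);prof(d,cam(n),n);cv2.imwrite(f"pics/{n}6.png",q)
cv2.imwrite("pics/s6.png",cv2.resize(q[180:300,200:400],None,fx=4,fy=4,interpolation=cv2.INTER_CUBIC))
s=read_state();print(s["ee_pos"],s["tcp_rot"],s["force"],s["opening"],bx(s["ee_pos"]))
E
```

```text
time: 8.2
ee_pos: [467.0, -55.8, 17.0]
tcp_rot: [0.929, -0.371, -0.001, 0.002]
force: [-6.4, -6.5, 8.3]
opening: 0.385
wrist n 17618 z at front 30.87 slope*145 -4.4 std 0.62 bench 0.56
top n 517 z at front 30.86 slope*145 -3.85 std 2.03 bench -0.13
side n 605 z at front 29.82 slope*145 -3.33 std 0.78 bench -0.4
[467.00562754 -55.77620526  17.04085797] [ 9.28616703e-01 -3.71034750e-01 -8.15683255e-04  1.88881316e-03] [-5.41995717 -6.77555438  8.0225065 ] 0.3890971735979903 (np.float64(-53.248333764684375), np.float64(-0.21969585133694736))
```

View pics/s6.png

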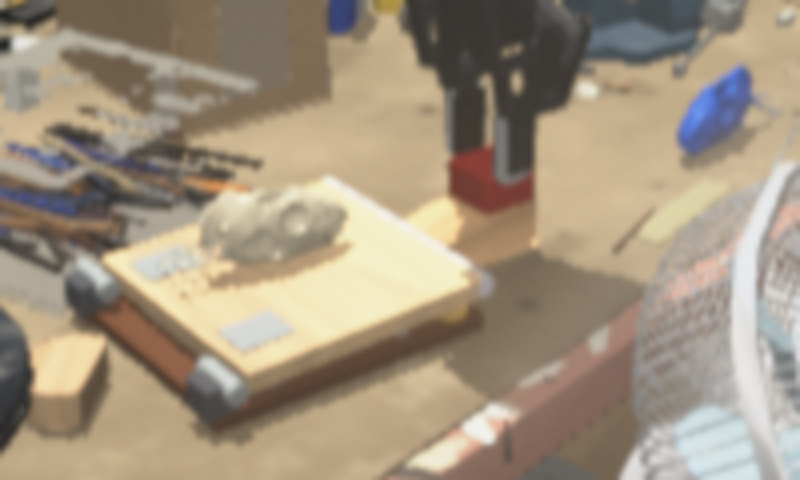

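View pics/w6.png

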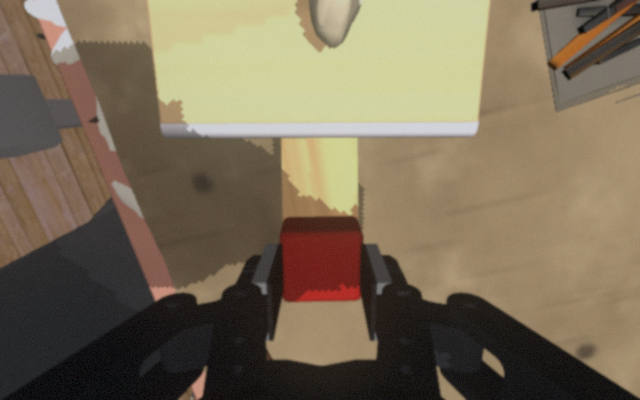

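```bash
python3 -c "
from workcell import *
print(finish_job())"
```

```text
the job is handed in; nothing more can be done
None
```

I gripped the wedge by its red block, turned it into line with the board and slid it in flat, thin end first, until the front edge lifted. I then handed the job in with the gripper still holding it there.

- **Gap:** it should be about 4 mm. The three depth cameras put the rise of the board's front edge at 4.0 to 4.5 mm. The change in board tilt suggests 4.1 to 4.2 mm from the top and side cameras. The wrist camera's tilt gives only about 3.7 mm, measured from first contact. In the last side view the near brass pad shows below the board with a clear gap, but I did not see the far pad.
- **Wedge and force:** the wedge is centred between the rails. The force on the tool stayed around 12 N after contact.
- **Other things:** the skull looked unmoved on the board in the last pictures, and I saw no contact between the gripper and the board or its frame. The offcut stayed in place in the last side view. I did not check the pot, pebble or carton at the end, though the gripper never went near them.
- **Time:** the robot's clock was at about 8.4 s when I handed in.

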